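Put a book on display under the stand's sprung page clips

ROBOT

A 6-joint arm with a two-finger parallel gripper is mounted at the origin on the work surface. World frame = base frame: x ahead of the robot, y to its left, z up, the work surface at z = 0. Lengths are in m, angles in degrees, forces in N, time in s.
With the tool pointing down it reaches from about 0.35 to 0.875 m from the base axis. Payload 4.2 kg.
Tool frame: the origin (TCP) lies at the very end of the fingers, on their centre line; the grasp point (between the pads) lies 19 mm behind it; z points along the fingers, x is the direction in which the jaws open and shut, and the axes are right-handed (so a half turn about z gives the same grasp; the last joint's range is limited). The gripper opens to 87 mm and grips with 3 to 60 N. Pads are 19 mm wide; open, the fingers measure 117 mm over their backs; the gripper's body (75 mm by 190 mm) begins 51 mm behind the grasp point.
Start: joints at [82.999, 22.042, 0.453, 0, -68.411, -14.817], TCP at [0.232, 0.58, 0.223] pointing down, gripper open.
Joint ranges: [-179.83, 179.83], [-69.29, 118.12], [-61.27, 80.66], [-181.25, 117.63], [-171.15, -9.14], [-177.46, 177.46]. Speed limits (degrees/s): [159.86, 159.86, 180, 180, 180, 180].

INTERFACE

Orientations are given as a 3x3 rotation matrix whose columns are the frame's x, y, z axes.
In Python, from station import sense, capture, finish_job gives the robot as it stands.
- The arm moves only by the shell command python3 -m crank 'ROWS' [OPENING]. ROWS is JSON, a list of rows, each a list of 4 numbers: the shift along the tool's x, y, z in m, then the turn about the tool's z in rad. A call has 1 to 5 rows; each row shifts and turns the commanded pose from where the row before left it, along the tool's axes as they then stand; what a row does not reach is not made up. A row lasts 1/12 s, in which the tool goes at most 41.7 mm and 7.16 degrees, less where a joint would pass 70% of its speed; a pose out of reach is approached as far as the arm can. A call with a gripper value outside its range is refused whole. OPENING is the finger opening in m, from 0 to 0.087, set as the call begins (- or left out, the last holds). The fingers move at their own pace and stop on an object; the grip force is fixed at half the most. Time passes only in rows, so rows that do not move let the fingers close. It gives the time, the measured TCP pose, the force and the opening at its end, in the units of the state.
- sense(): the state, without advancing time (a new reading comes with each control period).
- capture(name): name is "scene" or "top"; returns a dict with "pixels" (400x640x3 uint8, red, green, blue), "depth" (400x640 float32, m along the optical axis (not along the pixel's ray), 0 where there is no reading), "fx", "fy", "cx", "cy" (pixels), "k1" (the pictures are not rectified: a ray, as slopes to the right and down, at radius r is drawn at 1 + k1 r^2 times it, then the intrinsics apply), "world_from_camera" (4x4, takes a point from camera to world coordinates). Camera axes: x right, y down, z forward; pixel columns grow to the right and rows downward; lengths in m; the calibration is good to about 2 mm. A picture is of the moment at which its call begins.
- finish_job(): hands the job in, once; it reports no verdict.
The state is a dict: "time_s": time; "joints": joint angles; "joint_velocities": joint speeds; "effort": joint torques, N m; "tcp_pos": TCP position; "ee_rot": TCP orientation; "wrist_force": force on the tool from outside, world axes, zero at the start; "moment": the same for the moment, N m; "gripper_width": opening from 0.0 (shut) to 1.0 (fully open).
Only numpy, scipy, OpenCV 4.12 (cv2) and the standard library are available. Lean on these libraries where they do the work, as an engineer would, in place of code of your own. Each camera call takes 0.05 s, during which the arm holds its last target.

TASK

Take the tall book out of the wire sorter and put it on the grey display stand, head up, centred, front cover facing out to the customers: push the two sprung clips back with the foot of the book, slip it in behind them until it is fully home on the ledge and flat against the back plate, then let go so that both clips hold it. Go by feel: the ledge is thin, so stop pushing as soon as the book bottoms, well before 25 N on the ledge, and leave everything else as it is.

Things in the scene. Friction and masses are not known exactly. Their poses are not given: they have to be found in the camera images.
- book_centre (a point): the tall book: closed stiff hardback, dark red, the only tall one in the sorter; 20 mm thick, 130 wide, 195 tall, 0.36 kg (varies by a third); stands on its foot in one of the sorter's three slots. This point is its centre, 97.5 mm above the foot. Axes: x out of the front cover (the one with a thin brass frame line and ring), y along the width away from the spine, z from foot to head
- book_foot (a point): middle of the book's foot (underside), same axes; 10 mm from either cover
- book_spine (a point): middle of the book's spine, 65 mm from the centre along the book's -y
- stand: grey sheet-steel display stand, screwed to the table, foot 150 by 150 mm; origin under it, 20 mm behind and 32 mm below the ledge's origin. Its +x (level) points to the customers, away from the robot. Back plate 150 mm wide, rigid, leaning back 17 degrees. A seated book's head stands 60 to 84 mm above the plate, with free space behind
- ledge: fixed guide of the stand's ledge. Origin: middle of the line on the back plate's front face where the top of the shelf lies when set lowest. Axes lean 17 degrees with the plate: x square out of the plate to the customers, y along the shelf, z up along the plate. A seated book has its axes along these and its foot's middle at x 10, y 0 and z = the height the shelf is set to (see plate_top)
- plate_top (a point): middle of the top edge of the back plate, at z 135 mm in the ledge frame. The shelf that carries the book (thin steel, 150 mm wide, 36 deep, 5 mm lip, notched for the clips) is set by two screws anywhere from z 0 to 24 mm, differently each time; this height is not measured and has to be felt. It does not give under the book
- clip_l (a joint): angle (rad) of the sprung clip at y +38 mm on the ledge: 0 closed, growing as its top swings out to the customers, about 0.3 with the book behind it. Polished steel strip 14 mm wide, 3 thick, hinged in front of the shelf (ledge frame x 41, z 1 mm); its bend touches the back plate at z 58 mm; above that it flares out. Sprung 0.45 N m/rad: about 1.5 N at the bend closed, 3.7 N on the book
- clip_r (a joint): the same for the equal clip at y -38 mm on the ledge. Wedging both open with the book's foot coming down on the flares takes up to 20 N along the plate. Once behind them the book slides down under a steady 4 to 13 N of rubbing (it varies with friction) and stays hanging if let go; at the ledge the push rises sharply above that
- clip_l_tip (a point): upper end of that clip's flare: closed, at x 30, z 102 mm in the ledge frame. A 20 mm book enters between the flares and the plate only if it lies within about 6 mm of the plate
- clip_r_tip (a point): upper end of the other clip's flare
- sorter: low black wire sorter, fixed, 125 mm (x) by 110 mm (y), origin under its middle; three slots 34 mm apart along its x, parted by wire hoops 87 mm high; books stand on its tray 8 mm above the table, covers facing along its x
- short_a: bystander: brown book 118 mm tall in another slot of the sorter; origin under its foot
- short_b: bystander: dark green book 112 mm tall in another slot of the sorter; origin under its foot
- tea_glass: bystander: small tea glass on a saucer, 88 mm across, 80 mm high, between sorter and stand; origin under the saucer
- card_reader: bystander: black card reader lying flat, 105 by 66 by 21 mm; origin under its middle
- desk_bell: bystander: desk bell, 80 mm across, 53 mm high, beyond the stand; origin under its middle
- book_pile: bystander: pile of three books lying flat, about 140 by 200 by 66 mm; origin under its middle
- pen_pot: bystander: metal pen pot 76 mm across, 95 mm high, pens to 155 mm; origin under its middle
Things that resemble listed ones, but are neither listed nor needed, are in the scene too. What is meant by the part that bears book_centre is not blue, and is the larger of those in its own colour. Several things have the shape of the stand; the one meant has the colours described above.

How it is judged (in metres and radians):
On the way, in this order (a step that is already met when the one before it is completed fails the run):
1. the book's foot has pushed both clips back on its way down, still well above the ledge (value of joint each of clip_l, clip_r above 0.1 rad and z of book_foot in the frame of ledge between 0.035 and 0.1 m), for 0.1 s.
2. the book is home on the ledge, behind the clips (contact force between book and ledge above 0.5 N and z of book_foot in the frame of ledge between -0.003 and 0.026 m), for 0.2 s.
At the end, for the whole second after the job is handed in: The book rests on the ledge's shelf (over 0.5 N there), head up, cover out, flat on the back plate (foot within 4 mm, leaning with it within 3.4 degrees), centred within 15 mm, still, and holds both clips open (over 0.2 rad) (all of step 2 and x of book_foot in the frame of ledge between 0.006 and 0.014 m and y of book_foot in the frame of ledge between -0.015 and 0.015 m and angle between the z axis of book_centre and the z axis of ledge, either way round below 0.06 rad and angle between the x axis of book_centre and the x axis of ledge, either way round below 0.06 rad and y of book_spine in the frame of ledge below -0.03 m and z of book_centre in the frame of ledge above 0.08 m and value of joint each of clip_l, clip_r above 0.2 rad and linear speed of book below 0.01 m/s); the robot touches nothing.
It fails at once if the book is pressed on the ledge with more than 30 N (contact force between book and ledge above 30 N).
It fails at once if something else on the table is moved by more than 25 mm (distance of any of short_a, short_b, tea_glass, card_reader, desk_bell, book_pile, pen_pot from where it was at the start of the episode above 0.025 m).
It also fails if it takes over 61 s, if anything falls off the work surface, if the arm or the gripper's body presses on something with over 40 N, if the wrist force passes 120 N, or if a joint passes its speed limit or range.

## Working session

There is one attempt and no reset: what is moved stays moved. The work goes in short steps, Python scripts to look and compute and a shell command to move; the robot and the scene stay as the last step left them, time stands still between calls to the robot, and variables do not carry over. Pictures are saved under pics/ and viewed, and the job is handed in when it is done.

```bash
ls; mkdir -p pics
cat > h.py <<'E'
import numpy as np, cv2
from station import sense, capture
def save(c,n):
    cv2.imwrite('pics/'+n,cv2.cvtColor(c['pixels'],cv2.COLOR_RGB2BGR))
def cloud(c):
    K=np.array([[c['fx'],0,c['cx']],[0,c['fy'],c['cy']],[0,0,1.]])
    v,u=np.mgrid[0:400,0:640]
    p=cv2.undistortPoints(np.stack([u,v],-1).reshape(-1,1,2).astype(np.float64),K,np.array([c['k1'],0,0,0.])).reshape(400,640,2)
    d=c['depth'].astype(float)
    P=np.concatenate([p*d[...,None],d[...,None]],-1)
    T=np.array(c['world_from_camera'])
    W=P@T[:3,:3].T+T[:3,3]; W[d==0]=np.nan
    return W
E
python3 - <<'E'
from h import *
import pickle
for n in('scene','top'):
    c=capture(n); save(c,n+'0.png'); pickle.dump(c,open(n+'0.pkl','wb'))
    print(n,np.array(c['world_from_camera']).round(3).tolist(),c['fx'],c['k1'])
print(sense())
E
```

```text
pics
scene [[-0.666, 0.624, -0.409, 1.013], [0.745, 0.567, -0.35, 0.335], [0.013, -0.538, -0.843, 0.979], [0.0, 0.0, 0.0, 1.0]] 464.8589867030704 0.03957107323245877
top [[-0.004, -0.992, 0.127, 0.472], [-1.0, 0.003, -0.01, -0.009], [0.01, -0.127, -0.992, 0.996], [0.0, 0.0, 0.0, 1.0]] 419.2409014774923 -0.04797672635127712
{'time_s': 0.1, 'joints': array([ 8.29996817e+01,  2.20878860e+01,  3.87430271e-01, -2.55644377e-02,
       -6.84125004e+01, -1.48169498e+01]), 'joint_velocities': array([ 0.10933587, -0.11001481,  0.2186586 ,  0.01004899, -0.02140307,
       -0.06224249]), 'effort': array([ 7.40517298e-04, -3.91689670e+01,  1.87937772e+01,  4.23186377e+00,
        1.34980169e-02, -7.32283115e-05]), 'tcp_pos': array([0.23205777, 0.57973441, 0.22155102]), 'ee_rot': array([[-3.71799772e-01, -9.28312719e-01, -6.52060639e-04],
       [-9.28310768e-01,  3.71800329e-01, -1.90616014e-03],
       [ 2.01194906e-03, -1.03394992e-04, -9.99997971e-01]]), 'wrist_force': array([ 0.29746546,  1.02023892, -0.03985006]), 'moment': array([-0.0304251 ,  0.00226994, -0.01341064]), 'gripper_width': 1.002477750679894}
```

View pics/scene0.png

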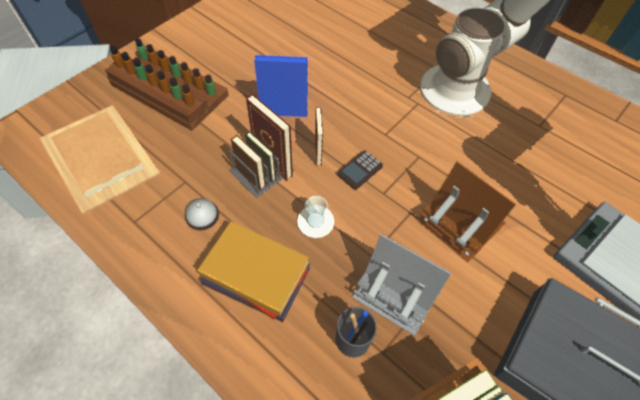

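View pics/top0.png

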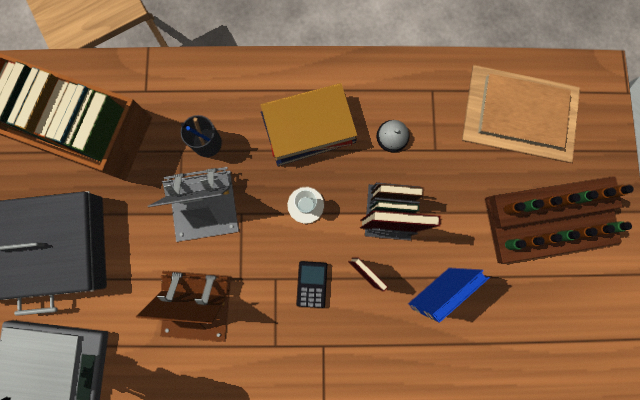

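The tall red book stands in the sorter at scene (270,138) and top (400,222). Its ringed cover faces the scene camera, roughly +x. The other candidates are:
- **Books:** a small loose red one at scene (318,137), and a blue one at scene (282,85). The sorter book is the larger red one, so it is the one meant.
- **Stands:** grey at scene (402,282) and top (200,200), brown at scene (468,210). The grey one is meant.

I'll confirm both in an enlarged crop and measure.

Run:
```python
from h import *
import pickle
c=pickle.load(open('scene0.pkl','rb')); t=pickle.load(open('top0.pkl','rb'))
a=cv2.resize(c['pixels'][85:205,215:345],(0,0),fx=3,fy=3,interpolation=cv2.INTER_CUBIC)
b=cv2.resize(c['pixels'][225:345,340:470],(0,0),fx=3,fy=3,interpolation=cv2.INTER_CUBIC)
cv2.imwrite('pics/crop0.png',np.hstack([a,b])[...,::-1])
W=cloud(c);V=cloud(t)
np.save('W0.npy',W);np.save('V0.npy',V)
for n,C,pts in(('s',W,[(270,138),(290,170),(252,105),(318,137),(405,285),(398,240),(390,320),(370,285),(410,300)]),('t',V,[(400,226),(400,219),(418,191),(378,217),(200,200),(200,185)])):
    for u,v in pts: print(n,u,v,C[v,u].round(4))
# table check
print(W[150,350],V[300,250])
# book cluster: tall points
for C,n in((W,'s'),(V,'t')):
    m=(C[...,2]>.13)&(C[...,0]>.3)&(C[...,0]<.6)&(C[...,1]>-.35)&(C[...,1]<-.03)
    P=C[m]; v,u=np.nonzero(m); print(n,m.sum(),np.nanmin(P,0),np.nanmax(P,0),u.min(),u.max(),v.min(),v.max())
```

```text
s 270 138 [ 0.5585 -0.1904  0.1277]
s 290 170 [ 0.5461 -0.1417  0.0315]
s 252 105 [ 0.5559 -0.2432  0.1983]
s 318 137 [ 0.4696 -0.1187  0.1102]
s 405 285 [0.6178 0.2505 0.0737]
s 398 240 [0.5069 0.1671 0.0015]
s 390 320 [0.6724 0.2659 0.0052]
s 370 285 [0.6551 0.1932 0.0455]
s 410 300 [0.6363 0.2763 0.0723]
t 400 226 [ 0.5384 -0.2021  0.1348]
t 400 219 [ 0.5466 -0.1874  0.2019]
t 418 191 [ 0.613  -0.2447  0.1259]
t 378 217 [ 0.5505 -0.1451  0.2029]
t 200 200 [0.5971 0.2177 0.1121]
t 200 185 [0.6412 0.2356 0.0464]
[ 0.37596645 -0.08480278 -0.00083278] [0.37724312 0.12324358 0.00076178]
s 2578 [ 0.35453474 -0.34865992  0.13002178] [ 0.56564143 -0.11014426  0.20715065] 246 322 55 150
t 2357 [ 0.35174098 -0.34996712  0.13000974] [ 0.56317406 -0.10803411  0.20644077] 355 485 211 322
```

View pics/crop0.png

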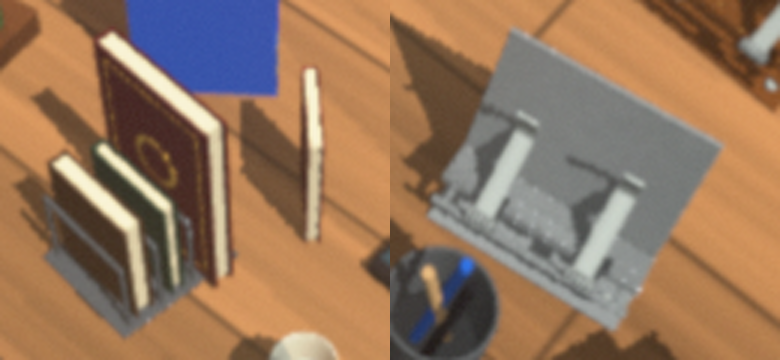

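The crop shows the tall dark red book with brass frame and ring on the +x side and its cream fore-edge towards +y. The grey stand has two clips. Next I fit both.

Run:
```python
from h import *
W=np.load('W0.npy');V=np.load('V0.npy')
def plane(P,it=4,th=.003):
    for _ in range(it):
        m=np.median(P,0) if _==0 else P.mean(0); s=np.linalg.svd(P-m,full_matrices=False)[2][2]
        r=np.abs((P-m)@s); P=P[r<max(th,1.0*np.median(r))]
    return P.mean(0),s*np.sign(s[0]),len(P),P
# book cover
for C,n in((W,'s'),(V,'t')):
    # head points
    m=(C[...,2]>.194)&(C[...,2]<.212)&(C[...,0]>.5)&(C[...,0]<.6)&(C[...,1]>-.28)&(C[...,1]<-.1)
    P=C[m]; r=cv2.minAreaRect((P[:,:2]*1000).astype(np.float32)); print(n,'head',m.sum(),r,P[:,2].mean(), np.percentile(P[:,0],[1,99]),np.percentile(P[:,1],[1,99]))
m=(W[...,2]>.13)&(W[...,2]<.19)&(W[...,0]>.52)&(W[...,0]<.58)&(W[...,1]>-.26)&(W[...,1]<-.13)
p,s,k,_=plane(W[m]); print('cover',p,s,k,'yaw',np.degrees(np.arctan2(s[1],s[0])))
# plate
for C,n in((W,'s'),(V,'t')):
    m=(C[...,2]>.09)&(C[...,2]<.2)&(C[...,0]>.5)&(C[...,0]<.68)&(C[...,1]>.1)&(C[...,1]<.36)
    p,s,k,P=plane(C[m]); print(n,'plate',p.round(4),s.round(4),k,'yaw',np.degrees(np.arctan2(s[1],s[0])),'tilt',np.degrees(np.arcsin(s[2])),P.min(0),P.max(0))
    # inplane
    yv=np.cross([0,0,1],s); yv/=np.linalg.norm(yv); zv=np.cross(s,yv)
    m=(C[...,2]>.03)&(C[...,2]<.2)&(C[...,0]>.5)&(C[...,0]<.7)&(C[...,1]>.1)&(C[...,1]<.36)
    Q=C[m]; Q=Q[np.abs((Q-p)@s)<.004]; a=(Q-p)@yv; b=(Q-p)@zv
    print(' y range',np.percentile(a,[.5,1,99,99.5]),'z',np.percentile(b,[.5,99,99.8]))
    hi=Q[b>np.percentile(b,97)]; print(' top z',hi[:,2].mean())
    yc=(np.percentile(a,.7)+np.percentile(a,99.3))/2; zt=np.percentile(b,99.5)
    pt=p+yc*yv+zt*zv; o=pt-.135*zv; print(' plate_top',pt,'ledge o',o, 'stand o', o-.02*np.array([s[0],s[1],0])-np.array([0,0,.032]))
```

```text
s head 500 ((549.1044311523438, -199.96395874023438), (130.03526306152344, 22.263500213623047), 85.11078643798828) 0.20072850037379955 [0.53592834 0.56403255] [-0.26395043 -0.1372685 ]
t head 727 ((548.4175415039062, -198.5691680908203), (129.3719024658203, 20.394145965576172), 85.22856140136719) 0.2007601155442531 [0.53467673 0.56186234] [-0.26182758 -0.13746642]
cover [ 0.55816278 -0.20747474  0.16039667] [ 0.99725357 -0.07404643 -0.00156417] 388 yaw -4.246439465813334
s plate [0.6024 0.2386 0.1299] [0.9437 0.1413 0.2992] 2062 yaw 8.516245020486902 tilt 17.407162560814943 [0.57963747 0.16064672 0.09006235] [0.62574429 0.31268814 0.16602092]
 y range [-0.07676056 -0.07603813  0.07238637  0.0729603 ] z [-0.09293181  0.0351862   0.03617895]
 top z 0.16312140387505872
 plate_top [0.5921158  0.23509916 0.16383768] ledge o [0.63205711 0.24108    0.03502028] stand o [0.61318347 0.23825385 0.00302028]
t plate [0.5975 0.2369 0.1418] [0.9382 0.1485 0.3126] 349 yaw 8.994079480527903 tilt 18.215448851120374 [0.57795282 0.16385325 0.09896325] [0.61955808 0.311632   0.16639855]
 y range [-0.07329866 -0.07314262  0.0740997   0.07432552] z [-0.10741953  0.02442346  0.02557765]
 top z 0.16436431706103632
 plate_top [0.58978205 0.23609215 0.16544318] ledge o [0.63146298 0.24268934 0.03720833] stand o [0.61269881 0.23971938 0.00520833]
```

```bash
python3 -m crank '[[0.0242,-0.0234,-0.012,0],[0.0242,-0.0234,-0.012,0],[0.0242,-0.0234,-0.012,0],[0.0242,-0.0234,-0.012,0],[0.0242,-0.0234,-0.012,0]]' 0.06
```

```text
time_s: 0.52
tcp_pos: [0.2961, 0.4226, 0.2825]
ee_rot: [[-0.371, -0.929, -0.001], [-0.929, 0.371, -0.001], [0.001, 0.0, -1.0]]
wrist_force: [0.9, -0.1, 1.1]
gripper_width: 0.729
```

```bash
R='x'; python3 -m crank '[[0.0242,-0.0234,0,0],[0.0242,-0.0234,0,0],[0.0242,-0.0234,0,0],[0.0242,-0.0234,0,0],[0.0242,-0.0234,0,0]]'
python3 -m crank '[[0.0242,-0.0234,0,0],[0.0242,-0.0234,0,0],[0.0242,-0.0234,0,0],[0.0242,-0.0234,0,0],[0.0242,-0.0234,0,0]]'
python3 -m crank '[[0.0242,-0.0234,0,0],[0.0242,-0.0234,0,0],[0.0242,-0.0234,0,0],[0.0242,-0.0234,0,0],[0.0242,-0.0234,0,0]]'
python3 -m crank '[[0.0242,-0.0234,0,0],[0.0242,-0.0234,0,0],[0.0242,-0.0234,0,0],[0.0242,-0.0234,0,0],[0.0242,-0.0234,0,0]]'
python3 -m crank '[[0,0,0,0.1155],[0,0,0,0.1155],[0,0,0,0.1155],[0,0,0,0.1155],[0,0,0,0.1155]]'
python3 -m crank '[[0,0,0,0.1155],[0,0,0,0.1155],[0,0,0,0.1155],[0,0,0,0.1155],[0,0,0,0.1155]]'
python3 -m crank '[[0,0,0,0.1155],[0,0,0,0]]'
python3 -c "from station import sense;print(sense()['joints'],sense()['wrist_force'])"
```

```text
time_s: 0.93
tcp_pos: [0.3596, 0.2668, 0.2823]
ee_rot: [[-0.371, -0.929, -0.0], [-0.929, 0.371, -0.0], [0.0, 0.0, -1.0]]
wrist_force: [1.4, 0.4, -0.6]
gripper_width: 0.686
time_s: 1.35
tcp_pos: [0.4231, 0.111, 0.2824]
ee_rot: [[-0.371, -0.928, -0.0], [-0.928, 0.371, 0.0], [0.0, 0.0, -1.0]]
wrist_force: [1.3, 0.5, 0.0]
gripper_width: 0.689
time_s: 1.77
tcp_pos: [0.4869, -0.0447, 0.2823]
ee_rot: [[-0.372, -0.928, -0.001], [-0.928, 0.372, 0.0], [0.0, 0.001, -1.0]]
wrist_force: [0.8, 1.1, 0.9]
gripper_width: 0.687
time_s: 2.18
tcp_pos: [0.5506, -0.2005, 0.282]
ee_rot: [[-0.372, -0.928, -0.001], [-0.928, 0.372, 0.0], [0.0, 0.001, -1.0]]
wrist_force: [0.9, 1.2, 0.5]
gripper_width: 0.688
time_s: 2.6
tcp_pos: [0.5502, -0.199, 0.2818]
ee_rot: [[-0.822, -0.57, -0.001], [-0.57, 0.822, 0.0], [0.001, 0.001, -1.0]]
wrist_force: [-0.0, -0.4, 0.1]
gripper_width: 0.69
time_s: 3.02
tcp_pos: [0.5502, -0.1987, 0.2819]
ee_rot: [[-1.0, -0.029, -0.001], [-0.029, 1.0, 0.0], [0.001, 0.0, -1.0]]
wrist_force: [0.3, -0.2, 0.6]
gripper_width: 0.692
time_s: 3.18
tcp_pos: [0.5502, -0.1988, 0.282]
ee_rot: [[-0.997, 0.082, -0.001], [0.082, 0.997, 0.0], [0.001, 0.0, -1.0]]
wrist_force: [0.3, -0.5, 0.3]
gripper_width: 0.688
[-4.01897213e+00  1.61628462e+01  3.83524870e-01 -1.87266106e-02
 -7.42940868e+01 -7.07816750e-01] [ 0.27316316 -0.48351111  0.34263314]
```

```bash
python3 -m crank '[[0.001,0,0.025,0],[0,0,0.025,0],[0,0,0.025,0],[0,0,0.016,0],[0,0,0.010,0]]'
python3 -c "
from h import *
c=capture('scene');save(c,'a1.png')
cv2.imwrite('pics/a1c.png',cv2.resize(c['pixels'][20:220,170:380],(0,0),fx=3,fy=3)[...,::-1])"
```

```text
time_s: 3.6
tcp_pos: [0.5481, -0.1985, 0.1788]
ee_rot: [[-0.997, 0.078, -0.004], [0.078, 0.997, 0.001], [0.005, 0.001, -1.0]]
wrist_force: [-0.4, -0.4, -0.2]
gripper_width: 0.688
```

View pics/a1c.png

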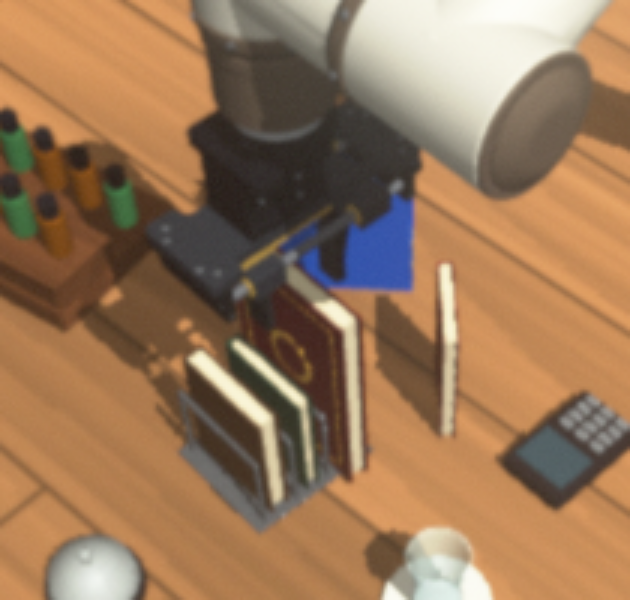

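The fingers straddle the book's head, with the front finger at crop (262,300). I'll close now.

```bash
python3 -m crank '[[0,0,0,0],[0,0,0,0],[0,0,0,0],[0,0,0,0],[0,0,0,0]]' 0
python3 -m crank '[[0,0,0,0],[0,0,-0.002,0],[0,0,-0.004,0],[0,0,-0.006,0],[0,0,-0.006,0]]' 
python3 -m crank '[[0,0,-0.02,0],[0,0,-0.03,0],[0,0,-0.03,0],[0,0,-0.03,0],[0,0,-0.03,0]]'
```

```text
time_s: 4.07
tcp_pos: [0.55, -0.1989, 0.1826]
ee_rot: [[-0.997, 0.08, 0.002], [0.08, 0.997, -0.0], [-0.002, -0.0, -1.0]]
wrist_force: [-0.4, 0.0, 0.9]
gripper_width: 0.399
time_s: 4.48
tcp_pos: [0.549, -0.1986, 0.1993]
ee_rot: [[-0.997, 0.081, -0.002], [0.081, 0.997, 0.001], [0.002, 0.0, -1.0]]
wrist_force: [-0.2, -0.2, -2.9]
gripper_width: 0.228
time_s: 4.9
tcp_pos: [0.549, -0.1986, 0.3412]
ee_rot: [[-0.997, 0.08, -0.0], [0.08, 0.997, 0.0], [0.0, 0.0, -1.0]]
wrist_force: [0.8, -0.4, -2.7]
gripper_width: 0.226
```

```bash
python3 -m crank '[[0,0,-0.02,0],[0,0.01,-0.02,0],[-0.0027,0.03165,-0.01,0],[-0.0027,0.03165,0,0],[-0.0027,0.03165,0,0]]'
python3 -m crank '[[-0.0027,0.03165,0,0],[-0.0027,0.03165,0,0],[-0.0027,0.03165,0,0],[-0.0027,0.03165,0,0],[-0.0027,0.03165,0,0]]'
python3 -m crank '[[-0.0027,0.03165,0,0],[-0.0027,0.03165,0,0],[-0.0027,0.03165,0,0],[-0.0027,0.03165,0,0],[-0.0027,0.02165,0,0]]'
python3 -m crank '[[-0.0027,0.03165,0,0],[0,0,0,-0.1152],[0,0,0,-0.1152],[0,0,0,0]]'
python3 -c "
from h import *
import pickle
c=capture('scene');save(c,'a2.png');pickle.dump(c,open('a2.pkl','wb'))
t=capture('top');save(t,'a2t.png');pickle.dump(t,open('a2t.pkl','wb'))
print(sense()['tcp_pos'],sense()['wrist_force'],sense()['joints'])"
```

```text
time_s: 5.32
tcp_pos: [0.566, -0.0939, 0.3908]
ee_rot: [[-0.997, 0.082, 0.002], [0.082, 0.997, 0.001], [-0.002, 0.001, -1.0]]
wrist_force: [0.8, -1.0, -4.4]
gripper_width: 0.227
time_s: 5.73
tcp_pos: [0.5919, 0.0634, 0.3898]
ee_rot: [[-0.997, 0.08, -0.0], [0.08, 0.997, 0.0], [0.0, 0.0, -1.0]]
wrist_force: [0.0, -0.5, -2.4]
gripper_width: 0.23
time_s: 6.15
tcp_pos: [0.6173, 0.2114, 0.389]
ee_rot: [[-0.997, 0.079, -0.001], [0.079, 0.997, 0.001], [0.001, 0.0, -1.0]]
wrist_force: [0.8, -1.5, -3.7]
gripper_width: 0.227
time_s: 6.48
tcp_pos: [0.6226, 0.2407, 0.3888]
ee_rot: [[-0.988, -0.152, -0.001], [-0.152, 0.988, -0.001], [0.002, -0.0, -1.0]]
wrist_force: [0.5, -0.1, -4.5]
gripper_width: 0.225
[0.62267208 0.23978796 0.3894658 ] [-0.66846855 -0.19007779 -3.71718806] [ 3.49139109e+01  2.36468770e+01  2.60768524e+01 -8.60521089e-03
 -9.24602153e+01 -2.64955594e+01]
```

View pics/a2.png

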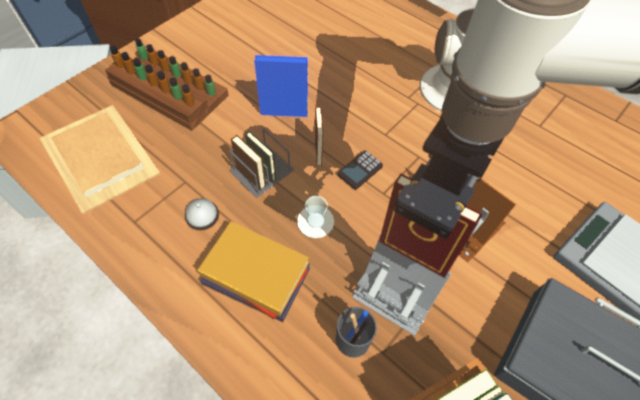

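View pics/a2t.png

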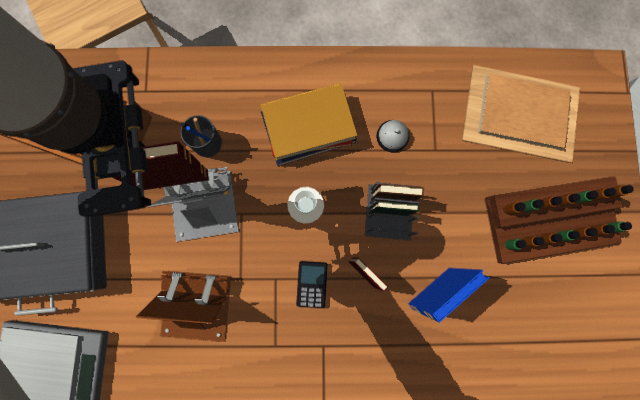

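The book is held over the grey stand at scene (425,235), cover to the customers, with the shorts still in the sorter. I'll measure the book's pose in the hand.

Run:
```python
from h import *
import pickle
for f in('a2.pkl','a2t.pkl'):
    c=pickle.load(open(f,'rb')); C=cloud(c); im=c['pixels'].astype(int)
    red=(im[...,0]>im[...,1]+15)&(im[...,0]<150)&(im[...,1]<70)
    m=(C[...,2]>.18)&(C[...,2]<.42)&(C[...,0]>.5)&(C[...,0]<.75)&(C[...,1]>.12)&(C[...,1]<.36)&red
    P=C[m]
    p=np.median(P,0)
    for _ in range(6):
        s=np.linalg.svd(P-p,full_matrices=False)[2][2];P=P[np.abs((P-p)@s)<.004];p=P.mean(0)
    s*=np.sign(s[0])
    yv=np.cross([0,0,1],s);yv/=np.linalg.norm(yv)
    print(f,len(P),p.round(4),s.round(3),'yaw',np.degrees(np.arctan2(s[1],s[0])).round(2),'zrange',np.percentile(P[:,2],[.5,1,99]),'y',np.percentile((P-p)@yv,[1,99])+yv@p)
    m2=(C[...,2]>.18)&(C[...,2]<.42)&(np.abs((C-p)@s)<.004)
    Q=C[m2&(C[...,1]>.12)&(C[...,1]<.36)]; a=Q@yv; lo=[Q[(a>k)&(a<k+.01)][:,2].min() for k in np.arange(a.min()+.01,a.max()-.02,.012)]
    print('bottom z along y',np.round(lo,4),'y',np.percentile(a,[.5,99.5]), 'tcp y',yv@[.6227,.2402,0])
    x0=p+ s*0
    print('cover x-proj at p: dist from tcp axis',(p-np.array([.6227,.2402,p[2]]))@s)
```

```text
a2.pkl 2894 [0.6318 0.2464 0.2965] [0.989 0.148 0.001] yaw 8.52 zrange [0.2141791  0.21536836 0.40548982] y [0.08100435 0.20803397]
bottom z along y [0.2119 0.2103 0.2144 0.2126 0.2116 0.2121 0.2119 0.2109 0.2139] y [0.07886387 0.20966806] tcp y 0.1452515647192009
cover x-proj at p: dist from tcp axis 0.009888667221271987
a2t.pkl 1518 [0.6156 0.2169 0.3185] [ 0.989  0.15  -0.004] yaw 8.63 zrange [0.22080024 0.22306981 0.40793458] y [0.07853241 0.20470459]
bottom z along y [0.2148 0.2104 0.2146 0.216  0.2133 0.2131 0.2134 0.2143 0.215 ] y [0.07838766 0.20735542] tcp y 0.14408055528961775
cover x-proj at p: dist from tcp axis -0.010518457998500272
```

```bash
python3 -m crank '[[0,0,0.02,0],[0,0,0.02,0],[0,0,0.017,0],[0.002,0,0.009,0],[0.004,0,0,0]]'
python3 -m crank '[[0.003,0,0,0],[0.002,0,0,0],[0.002,0,0,0],[0.002,0,0,0]]'
python3 -m crank '[[0.002,0,0,0],[0.002,0,0,0],[0.002,0,0,0]]'
```

```text
time_s: 7.0
tcp_pos: [0.6159, 0.2381, 0.3207]
ee_rot: [[-0.989, -0.147, -0.005], [-0.147, 0.989, -0.002], [0.005, -0.002, -1.0]]
wrist_force: [-0.8, -0.1, -4.1]
gripper_width: 0.23
time_s: 7.33
tcp_pos: [0.6081, 0.2377, 0.3251]
ee_rot: [[-0.989, -0.149, 0.002], [-0.149, 0.989, 0.001], [-0.002, 0.001, -1.0]]
wrist_force: [-0.4, 0.5, -2.9]
gripper_width: 0.225
time_s: 7.58
tcp_pos: [0.6035, 0.2372, 0.3247]
ee_rot: [[-0.989, -0.15, 0.005], [-0.15, 0.989, 0.002], [-0.006, 0.001, -1.0]]
wrist_force: [4.4, -0.2, -2.2]
gripper_width: 0.227
```

```bash
python3 -m crank '[[0.003,0,0,0],[0.003,0,0,0],[0.003,0,0,0]]'
python3 -m crank '[[0.003,0,0.0003,0],[0.003,0,0.0003,0],[0.003,0,0.0003,0]]'
python3 -c "
from h import *
c=capture('scene')
cv2.imwrite('pics/a3.png',cv2.resize(c['pixels'][130:340,330:540],(0,0),fx=2.8,fy=2.8)[...,::-1])"
```

```text
time_s: 7.83
tcp_pos: [0.5943, 0.2358, 0.3251]
ee_rot: [[-0.989, -0.149, 0.005], [-0.149, 0.989, 0.002], [-0.005, 0.001, -1.0]]
wrist_force: [4.3, 0.4, 0.3]
gripper_width: 0.233
time_s: 8.08
tcp_pos: [0.5847, 0.2341, 0.3239]
ee_rot: [[-0.989, -0.149, 0.003], [-0.149, 0.989, 0.001], [-0.003, 0.001, -1.0]]
wrist_force: [4.8, 1.2, 0.8]
gripper_width: 0.24
```

View pics/a3.png

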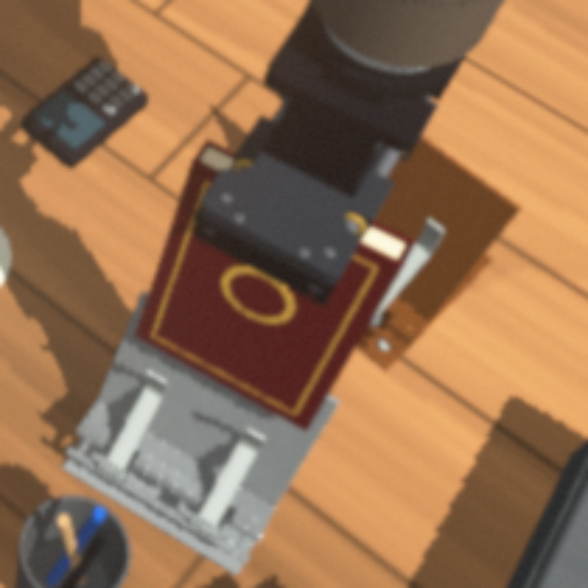

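The book is tilting in the grip: its foot is against the plate above the clips and the force is about 5 N. I'll continue.

```bash
python3 -m crank '[[0.003,0,0.0005,0],[0.003,0,0.0005,0],[0.003,0,0.0005,0],[0.003,0,0.0005,0]]'
python3 -m crank '[[0.003,0,0.0007,0],[0.003,0,0.0007,0],[0.003,0,0.0007,0]]'
python3 -m crank '[[0.003,0,0.0008,0],[0.003,0,0.0008,0],[0,0,0,0]]'
python3 -c "
from h import *
import pickle
c=capture('scene');pickle.dump(c,open('a4.pkl','wb'))
cv2.imwrite('pics/a4.png',cv2.resize(c['pixels'][130:340,330:540],(0,0),fx=2.8,fy=2.8)[...,::-1])
C=cloud(c);im=c['pixels'].astype(int)
red=(im[...,0]>im[...,1]+15)&(im[...,0]<150)&(im[...,1]<70)
m=(C[...,2]>.12)&(C[...,2]<.42)&(C[...,0]>.5)&(C[...,0]<.75)&(C[...,1]>.12)&(C[...,1]<.36)&red
P=C[m];p=np.median(P,0)
for _ in range(6):
    s=np.linalg.svd(P-p,full_matrices=False)[2][2];P=P[np.abs((P-p)@s)<.004];p=P.mean(0)
s*=np.sign(s[0]);print(len(P),p,s,'tilt',np.degrees(np.arcsin(s[2])),'yaw',np.degrees(np.arctan2(s[1],s[0])),np.percentile(P[:,2],[.5,99]))
"
```

```text
time_s: 8.47
tcp_pos: [0.5721, 0.2321, 0.3206]
ee_rot: [[-0.989, -0.149, -0.0], [-0.149, 0.989, -0.0], [0.0, -0.0, -1.0]]
wrist_force: [3.6, 1.3, 2.1]
gripper_width: 0.249
time_s: 8.72
tcp_pos: [0.5631, 0.2308, 0.3184]
ee_rot: [[-0.989, -0.149, -0.0], [-0.149, 0.989, -0.0], [0.0, -0.0, -1.0]]
wrist_force: [4.4, 0.6, 1.2]
gripper_width: 0.259
time_s: 8.97
tcp_pos: [0.5567, 0.2298, 0.3167]
ee_rot: [[-0.989, -0.15, -0.001], [-0.15, 0.989, -0.0], [0.001, -0.0, -1.0]]
wrist_force: [4.6, -0.2, 1.0]
gripper_width: 0.26
1891 [0.59859926 0.23643961 0.2140484 ] [0.95318805 0.14937314 0.26290721] tilt 15.24263562713772 yaw 8.906328669811657 [0.16102775 0.26483069]
```

View pics/a4.png

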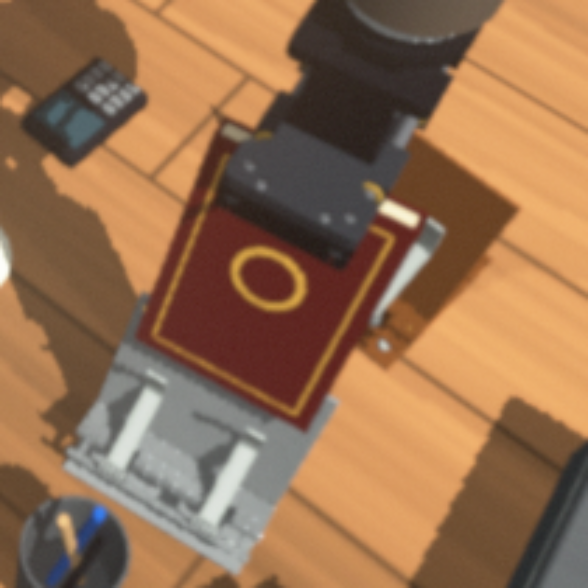

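```bash
python3 -m crank '[[0.003,0,0.0009,0],[0.002,0,0.0006,0],[0,0,0,0]]'
python3 -m crank '[[0.002,0,0.0005,0],[0,0,0,0]]'
```

```text
time_s: 9.27
tcp_pos: [0.5524, 0.2292, 0.3154]
ee_rot: [[-0.989, -0.149, 0.0], [-0.149, 0.989, 0.0], [-0.0, 0.0, -1.0]]
wrist_force: [4.4, 0.2, 0.4]
gripper_width: 0.265
time_s: 9.43
tcp_pos: [0.5504, 0.2289, 0.315]
ee_rot: [[-0.989, -0.149, -0.0], [-0.149, 0.989, -0.0], [0.0, 0.0, -1.0]]
wrist_force: [4.7, 0.8, 1.1]
gripper_width: 0.266
```

```bash
cat > tilt.py <<'E'
from h import *
import pickle,sys
c=capture('scene')
C=cloud(c);im=c['pixels'].astype(int)
red=(im[...,0]>im[...,1]+15)&(im[...,0]<150)&(im[...,1]<70)
m=(C[...,2]>.05)&(C[...,2]<.42)&(C[...,0]>.5)&(C[...,0]<.75)&(C[...,1]>.12)&(C[...,1]<.36)&red
P=C[m];p=np.median(P,0)
for _ in range(6):
    s=np.linalg.svd(P-p,full_matrices=False)[2][2];P=P[np.abs((P-p)@s)<.003];p=P.mean(0)
s*=np.sign(s[0])
yv=np.cross([0,0,1],s);yv/=np.linalg.norm(yv);zv=np.cross(s,yv)
o=np.array([.6295,.2415,.032]);Y=np.radians(8.6);T=np.radians(17)
R=np.array([[np.cos(T)*np.cos(Y),np.cos(T)*np.sin(Y),np.sin(T)],[-np.sin(Y),np.cos(Y),0],[-np.sin(T)*np.cos(Y),-np.sin(T)*np.sin(Y),np.cos(T)]])
L=(P-o)@R.T
print(len(P),'tilt %.2f yaw %.2f'%(np.degrees(np.arcsin(s[2])),np.degrees(np.arctan2(s[1],s[0]))),'ledge lo/hi',np.percentile(L,[.3,99.7],axis=0).round(4).tolist())
for a,b in((.1,.12),(.12,.15),(.15,.2),(.2,.3)):
    q=L[(L[:,2]>a)&(L[:,2]<b)]
    if len(q): print(' z%.2f cover x %.4f n%d'%(a,q[:,0].mean(),len(q)))
cv2.imwrite('pics/'+sys.argv[1],cv2.resize(c['pixels'][130:340,330:540],(0,0),fx=2.8,fy=2.8)[...,::-1])
s=sense();print(s['tcp_pos'].round(4),s['wrist_force'].round(1))
E
python3 tilt.py a5.png
```

```text
1607 tilt 16.97 yaw 8.98 ledge lo/hi [[0.0184, -0.0645, 0.1306], [0.0237, 0.0628, 0.237]]
 z0.12 cover x 0.0210 n121
 z0.15 cover x 0.0211 n1080
 z0.20 cover x 0.0210 n406
[0.5505 0.2289 0.315 ] [4.6 0.8 1.8]
```

View pics/a5.png

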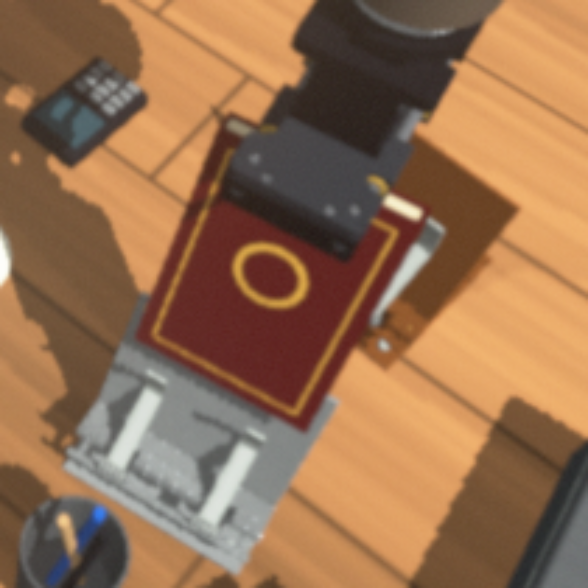

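Tilt is 17.0°, the cover is 21 mm off the plate and the book is centred. The foot is at about z 125 mm. Now I slide down along the plate.

```bash
python3 -m crank '[[-0.00117,0,0.00383,0],[-0.00117,0,0.00383,0],[-0.00117,0,0.00383,0],[-0.00117,0,0.00383,0],[0,0,0,0]]'
python3 tilt.py a6.png
```

```text
time_s: 9.9
tcp_pos: [0.5555, 0.2297, 0.2983]
ee_rot: [[-0.989, -0.149, -0.001], [-0.149, 0.989, -0.0], [0.001, -0.0, -1.0]]
wrist_force: [5.9, 0.6, -2.3]
gripper_width: 0.265
1266 tilt 16.63 yaw 8.86 ledge lo/hi [[0.0191, -0.0645, 0.1223], [0.0239, 0.062, 0.2127]]
 z0.10 cover x 0.0208 n2
 z0.12 cover x 0.0215 n263
 z0.15 cover x 0.0216 n955
 z0.20 cover x 0.0221 n46
[0.5555 0.2297 0.2982] [ 5.4 -0.3 -1.6]
```

```bash
python3 -m crank '[[-0.0010,0,0.00383,0],[-0.0010,0,0.00383,0],[0,0,0,0]]'
python3 -m crank '[[-0.0010,0,0.00383,0],[-0.0010,0,0.00383,0],[0,0,0,0]]'
python3 tilt.py a7.png
```

```text
time_s: 10.2
tcp_pos: [0.5579, 0.23, 0.2923]
ee_rot: [[-0.989, -0.149, 0.002], [-0.149, 0.989, 0.0], [-0.002, -0.0, -1.0]]
wrist_force: [4.5, 0.1, 2.9]
gripper_width: 0.268
time_s: 10.45
tcp_pos: [0.5602, 0.2302, 0.2868]
ee_rot: [[-0.989, -0.15, 0.004], [-0.15, 0.989, 0.001], [-0.004, 0.0, -1.0]]
wrist_force: [3.9, 0.4, 9.5]
gripper_width: 0.268
1166 tilt 16.28 yaw 8.88 ledge lo/hi [[0.0193, -0.0654, 0.1086], [0.0246, 0.0617, 0.2009]]
 z0.10 cover x 0.0214 n43
 z0.12 cover x 0.0219 n453
 z0.15 cover x 0.0220 n665
 z0.20 cover x 0.0234 n5
[0.5602 0.2302 0.2868] [2.7 0.4 9.8]
```

View pics/a7.png

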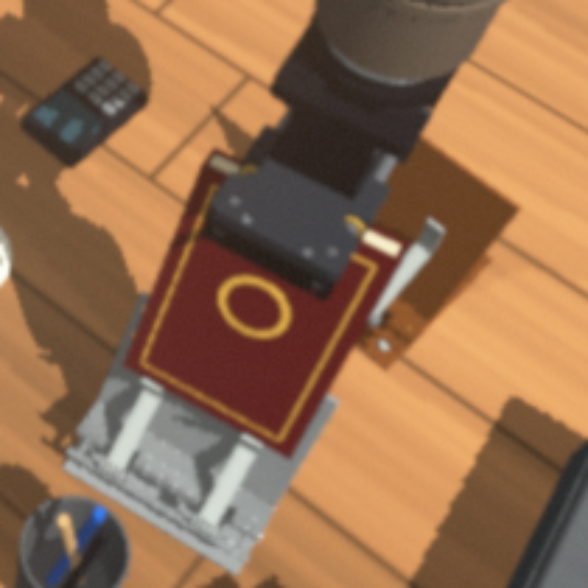

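```bash
python3 -c "
from h import *
c=capture('scene')
cv2.imwrite('pics/a8.png',cv2.resize(c['pixels'][240:330,340:450],(0,0),fx=6.5,fy=6.5,interpolation=cv2.INTER_CUBIC)[...,::-1])"
```

```text
(no output)
```

View pics/a8.png

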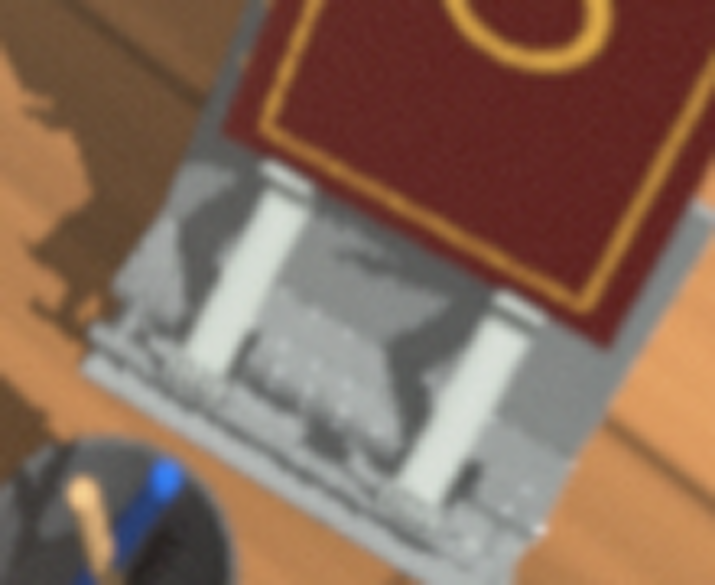

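Both clip tips, at crop (288,175) and (520,305), lie in front of the cover, so the foot is behind them. I keep pushing.

```bash
python3 -m crank '[[-0.0010,0,0.00383,0],[-0.0010,0,0.00383,0],[0,0,0,0]]'
python3 -m crank '[[-0.0010,0,0.00383,0],[-0.0010,0,0.00383,0],[0,0,0,0]]'
python3 tilt.py a9.png
```

```text
time_s: 10.8
tcp_pos: [0.5626, 0.2306, 0.2806]
ee_rot: [[-0.989, -0.15, 0.006], [-0.15, 0.989, 0.002], [-0.007, 0.001, -1.0]]
wrist_force: [3.4, 0.8, 10.8]
gripper_width: 0.267
time_s: 11.05
tcp_pos: [0.5652, 0.2307, 0.275]
ee_rot: [[-0.989, -0.151, 0.009], [-0.151, 0.989, 0.002], [-0.009, 0.0, -1.0]]
wrist_force: [1.3, -2.2, 17.1]
gripper_width: 0.262
1182 tilt 15.94 yaw 8.84 ledge lo/hi [[0.0197, -0.0656, 0.0911], [0.0251, 0.0618, 0.1838]]
 z0.10 cover x 0.0220 n174
 z0.12 cover x 0.0224 n639
 z0.15 cover x 0.0228 n349
[0.5653 0.2306 0.275 ] [ 2.4 -0.9 18. ]
```

```bash
python3 -m crank '[[-0.0006,0,0.0035,0],[-0.0006,0,0.0035,0],[0,0,0,0]]'
python3 -m crank '[[-0.0008,0,0.0035,0],[-0.0008,0,0.0035,0],[0,0,0,0]]'
python3 tilt.py a10.png
```

```text
time_s: 11.35
tcp_pos: [0.567, 0.2315, 0.2672]
ee_rot: [[-0.989, -0.15, 0.01], [-0.15, 0.989, 0.003], [-0.011, 0.002, -1.0]]
wrist_force: [5.7, 1.1, 9.8]
gripper_width: 0.259
time_s: 11.6
tcp_pos: [0.5692, 0.232, 0.2593]
ee_rot: [[-0.989, -0.15, 0.011], [-0.15, 0.989, 0.003], [-0.011, 0.002, -1.0]]
wrist_force: [7.2, -0.1, 10.9]
gripper_width: 0.263
1242 tilt 16.48 yaw 8.76 ledge lo/hi [[0.0202, -0.065, 0.0705], [0.0256, 0.0624, 0.1802]]
 z0.10 cover x 0.0229 n385
 z0.12 cover x 0.0228 n518
 z0.15 cover x 0.0232 n129
[0.5693 0.232  0.2594] [ 6.9  0.4 10.3]
```

View pics/a10.png

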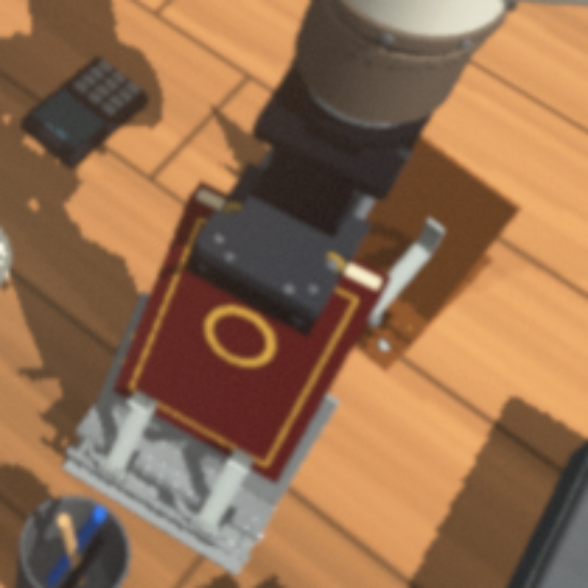

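```bash
python3 -m crank '[[-0.0010,0,0.0035,0],[-0.0010,0,0.0035,0],[-0.0010,0,0.0035,0],[0,0,0,0]]'
python3 -m crank '[[-0.0010,0,0.0035,0],[-0.0010,0,0.0035,0],[0,0,0,0]]'
python3 tilt.py a11.png
```

```text
time_s: 11.98
tcp_pos: [0.5727, 0.2327, 0.2491]
ee_rot: [[-0.989, -0.15, 0.012], [-0.15, 0.989, 0.004], [-0.012, 0.002, -1.0]]
wrist_force: [8.5, 1.2, 10.7]
gripper_width: 0.265
time_s: 12.23
tcp_pos: [0.5751, 0.2331, 0.2424]
ee_rot: [[-0.989, -0.15, 0.013], [-0.15, 0.989, 0.004], [-0.013, 0.002, -1.0]]
wrist_force: [8.6, 0.1, 11.8]
gripper_width: 0.261
870 tilt 15.26 yaw 9.00 ledge lo/hi [[0.0205, -0.0649, 0.0671], [0.0258, 0.0628, 0.1465]]
 z0.10 cover x 0.0231 n403
 z0.12 cover x 0.0235 n202
[0.5751 0.2332 0.2425] [ 8.8  0.9 11.6]
```

View pics/a11.png

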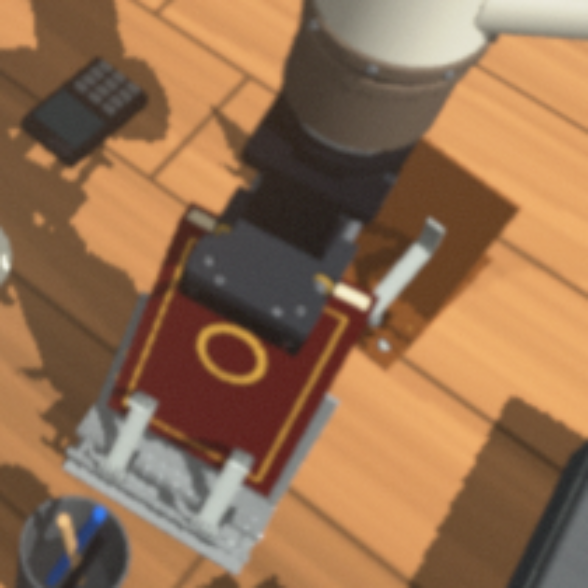

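```bash
python3 -m crank '[[-0.0010,0,0.0033,0],[-0.0010,0,0.0033,0],[0,0,0,0]]'
python3 -m crank '[[-0.0010,0,0.0033,0],[0,0,0,0]]'
python3 -m crank '[[-0.0006,0,0.002,0],[0,0,0,0]]'
python3 -m crank '[[-0.0006,0,0.002,0],[0,0,0,0]]'
```

```text
time_s: 12.53
tcp_pos: [0.5774, 0.2336, 0.2361]
ee_rot: [[-0.989, -0.151, 0.013], [-0.151, 0.989, 0.004], [-0.014, 0.002, -1.0]]
wrist_force: [8.4, 0.9, 12.4]
gripper_width: 0.264
time_s: 12.7
tcp_pos: [0.5785, 0.2338, 0.2331]
ee_rot: [[-0.988, -0.151, 0.014], [-0.151, 0.989, 0.005], [-0.014, 0.002, -1.0]]
wrist_force: [9.0, 0.5, 12.9]
gripper_width: 0.261
time_s: 12.87
tcp_pos: [0.5791, 0.2339, 0.2314]
ee_rot: [[-0.988, -0.151, 0.014], [-0.151, 0.989, 0.005], [-0.015, 0.003, -1.0]]
wrist_force: [9.1, 1.5, 13.7]
gripper_width: 0.266
time_s: 13.03
tcp_pos: [0.5798, 0.234, 0.2295]
ee_rot: [[-0.988, -0.151, 0.014], [-0.151, 0.989, 0.005], [-0.015, 0.003, -1.0]]
wrist_force: [9.1, 1.2, 13.6]
gripper_width: 0.263
```

```bash
python3 -m crank '[[-0.0008,0,0.002,0],[0,0,0,0]]'
python3 -m crank '[[-0.0008,0,0.002,0],[0,0,0,0]]'
python3 -m crank '[[-0.0008,0,0.002,0],[0,0,0,0]]'
python3 tilt.py a12.png
```

```text
time_s: 13.2
tcp_pos: [0.5806, 0.2341, 0.2275]
ee_rot: [[-0.988, -0.151, 0.014], [-0.151, 0.989, 0.005], [-0.015, 0.003, -1.0]]
wrist_force: [8.4, -0.1, 13.2]
gripper_width: 0.26
time_s: 13.37
tcp_pos: [0.5814, 0.2343, 0.2255]
ee_rot: [[-0.988, -0.151, 0.014], [-0.151, 0.989, 0.005], [-0.015, 0.003, -1.0]]
wrist_force: [8.5, 1.4, 14.1]
gripper_width: 0.26
time_s: 13.53
tcp_pos: [0.5822, 0.2344, 0.2234]
ee_rot: [[-0.988, -0.151, 0.014], [-0.151, 0.989, 0.005], [-0.015, 0.003, -1.0]]
wrist_force: [8.3, 0.8, 13.9]
gripper_width: 0.26
793 tilt 14.75 yaw 9.01 ledge lo/hi [[0.0202, -0.0647, 0.0491], [0.0264, 0.0631, 0.1334]]
 z0.10 cover x 0.0233 n197
 z0.12 cover x 0.0245 n42
[0.5822 0.2344 0.2235] [ 9.4  0.8 14.4]
```

View pics/a12.png

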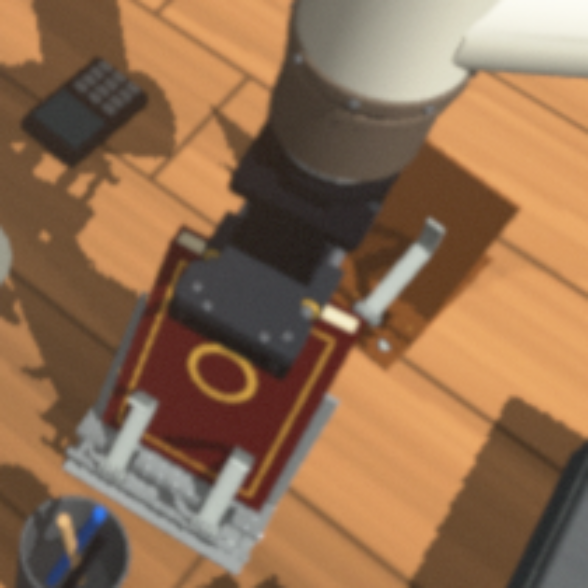

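```bash
for i in 1; do python3 -m crank '[[-0.0004,0,0.001,0],[0,0,0,0]]'
python3 -m crank '[[-0.0004,0,0.001,0],[0,0,0,0]]'
python3 -m crank '[[-0.0004,0,0.001,0],[0,0,0,0]]'
python3 -m crank '[[-0.0004,0,0.001,0],[0,0,0,0]]'; done | grep -E "tcp|wrist|width"
```

```text
tcp_pos: [0.5825, 0.2345, 0.2226]
wrist_force: [8.1, 1.9, 14.0]
gripper_width: 0.262
tcp_pos: [0.5829, 0.2345, 0.2216]
wrist_force: [9.2, 1.9, 14.9]
gripper_width: 0.264
tcp_pos: [0.5833, 0.2346, 0.2205]
wrist_force: [8.7, 1.5, 15.5]
gripper_width: 0.259
tcp_pos: [0.5836, 0.2346, 0.2195]
wrist_force: [8.5, 0.9, 15.1]
gripper_width: 0.26
```

```bash
for i in 1; do python3 -m crank '[[-0.0004,0,0.001,0],[0,0,0,0]]'
python3 -m crank '[[-0.0004,0,0.001,0],[0,0,0,0]]'
python3 -m crank '[[-0.0004,0,0.001,0],[0,0,0,0]]'
python3 -m crank '[[-0.0004,0,0.001,0],[0,0,0,0]]'; done | grep -E "tcp|wrist|width"; python3 tilt.py a13.png
```

```text
tcp_pos: [0.5839, 0.2347, 0.2184]
wrist_force: [7.8, 0.6, 15.0]
gripper_width: 0.26
tcp_pos: [0.5841, 0.2347, 0.2182]
wrist_force: [5.4, 1.9, 17.5]
gripper_width: 0.261
tcp_pos: [0.5841, 0.2348, 0.2181]
wrist_force: [3.9, 1.5, 21.2]
gripper_width: 0.264
tcp_pos: [0.5842, 0.2349, 0.218]
wrist_force: [2.2, 1.7, 24.6]
gripper_width: 0.263
763 tilt 14.12 yaw 9.09 ledge lo/hi [[0.0199, -0.065, 0.0512], [0.026, 0.0633, 0.1254]]
 z0.10 cover x 0.0236 n157
 z0.12 cover x 0.0249 n17
[0.5842 0.2349 0.218 ] [ 1.9  1.3 23.6]
```

View pics/a13.png

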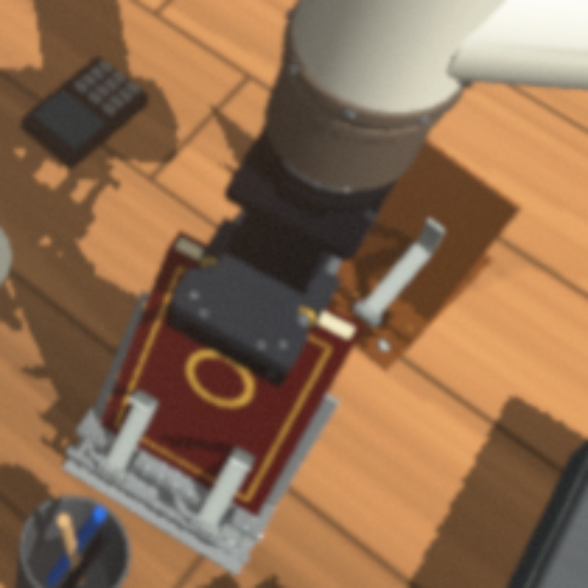

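The push rose sharply from 15 to 24 N with the TCP stopped at z 0.218, which puts the foot at about 13 mm on the ledge: it has bottomed. The head still looks slightly forward, so I ease the down push and lean the head back to the plate.

```bash
for i in 1; do python3 -m crank '[[0.0015,0,-0.0005,0],[0,0,0,0]]'
python3 -m crank '[[0.002,0,0,0],[0,0,0,0]]'
python3 -m crank '[[0.002,0,0,0],[0,0,0,0]]'; done | grep -E "tcp|wrist|width"; python3 tilt.py a14.png
```

```text
tcp_pos: [0.5841, 0.235, 0.218]
wrist_force: [6.0, 1.4, 19.7]
gripper_width: 0.263
tcp_pos: [0.584, 0.235, 0.218]
wrist_force: [11.8, 0.2, 17.1]
gripper_width: 0.263
tcp_pos: [0.5836, 0.235, 0.2179]
wrist_force: [16.5, 0.3, 14.9]
gripper_width: 0.263
770 tilt 14.83 yaw 9.02 ledge lo/hi [[0.0204, -0.0649, 0.0444], [0.026, 0.0635, 0.1251]]
 z0.10 cover x 0.0235 n155
 z0.12 cover x 0.0249 n13
[0.5836 0.235  0.218 ] [16.   0.6 14.7]
```

The TCP hardly moved while Fx climbed to 16 N, so the book is already flat on the plate. I back that off, keep a moderate down load, and let go.

```bash
for i in 1; do python3 -m crank '[[-0.0035,0,0,0],[0,0,0,0],[0,0,0,0]]'
python3 -m crank '[[0,0,0,0],[0,0,0,0],[0,0,0,0],[0,0,0,0]]' 0.06
python3 -m crank '[[0,0,-0.005,0],[0,0,-0.01,0],[0,0,-0.015,0],[0,0,-0.03,0],[0,0,-0.03,0]]'; done | grep -E "tcp|wrist|width"; python3 tilt.py a15.png
```

```text
tcp_pos: [0.5838, 0.235, 0.2178]
wrist_force: [6.8, 2.9, 19.5]
gripper_width: 0.261
tcp_pos: [0.5778, 0.233, 0.2107]
wrist_force: [1.7, 1.0, 2.1]
gripper_width: 0.479
tcp_pos: [0.5763, 0.2321, 0.2989]
wrist_force: [1.5, 0.7, 0.5]
gripper_width: 0.683
2544 tilt 16.53 yaw 8.62 ledge lo/hi [[0.0198, -0.0654, 0.0152], [0.0256, 0.063, 0.2057]]
 z0.10 cover x 0.0227 n328
 z0.12 cover x 0.0228 n533
 z0.15 cover x 0.0231 n675
 z0.20 cover x 0.0237 n46
[0.5796 0.233  0.3075] [2.4 0.7 6.5]
```

View pics/a15.png

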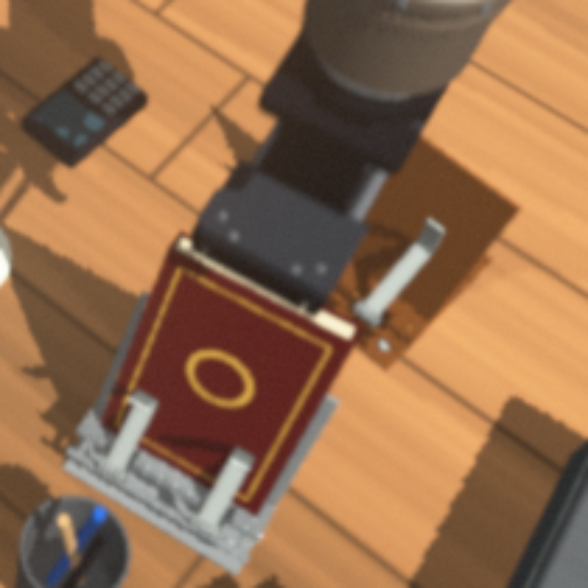

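```bash
python3 -m crank '[[0,0,-0.03,0],[0,0,-0.03,0],[0.03,0,0,0],[0.03,0,0,0],[0,0,0,0]]'
python3 -m crank '[[0.03,0,0,0],[0.03,0,0,0],[0.02,0,0,0],[0,0,0,0],[0,0,0,0]]'
python3 tilt.py a16.png; python3 -c "
from h import *
c=capture('scene');save(c,'a17.png')
cv2.imwrite('pics/a17z.png',cv2.resize(c['pixels'][215:330,340:470],(0,0),fx=5,fy=5,interpolation=cv2.INTER_CUBIC)[...,::-1])
t=capture('top');save(t,'a17t.png')
# pre/post bystander shift
V0=np.load('V0.npy');C=cloud(t)
for n,(u,v) in dict(bell=(393,135),pile=(310,123),pot=(200,135),reader=(313,285),tea=(305,205),shortA=(418,191),shortB=(410,207)).items():
    a=np.nanmedian(V0[v-3:v+4,u-3:u+4].reshape(-1,3),0);b=np.nanmedian(C[v-3:v+4,u-3:u+4].reshape(-1,3),0);print(n,(b-a).round(4))
"
```

```text
time_s: 16.98
tcp_pos: [0.5142, 0.2224, 0.3606]
ee_rot: [[-0.989, -0.15, -0.005], [-0.15, 0.989, -0.001], [0.005, -0.0, -1.0]]
wrist_force: [0.0, -0.3, -0.8]
gripper_width: 0.689
time_s: 17.4
tcp_pos: [0.4388, 0.2117, 0.3603]
ee_rot: [[-0.989, -0.15, -0.001], [-0.15, 0.989, -0.001], [0.002, -0.0, -1.0]]
wrist_force: [-0.4, 0.6, 0.5]
gripper_width: 0.693
3377 tilt 17.16 yaw 8.42 ledge lo/hi [[0.0202, -0.0652, 0.0148], [0.0256, 0.0629, 0.2058]]
 z0.10 cover x 0.0229 n343
 z0.12 cover x 0.0227 n555
 z0.15 cover x 0.0225 n1109
 z0.20 cover x 0.0225 n163
[0.4396 0.212  0.3599] [-0.7  1.2 -0.2]
bell [ 0.0002 -0.0002  0.0008]
pile [ 0.0004 -0.     -0.0006]
pot [-0.0002 -0.0004  0.0002]
reader [ 0.0001 -0.     -0.0001]
tea [-0.0001 -0.     -0.0001]
shortA [ 0.0003 -0.0001 -0.0003]
shortB [ 0.0001  0.0005 -0.0002]
```

View pics/a17z.png

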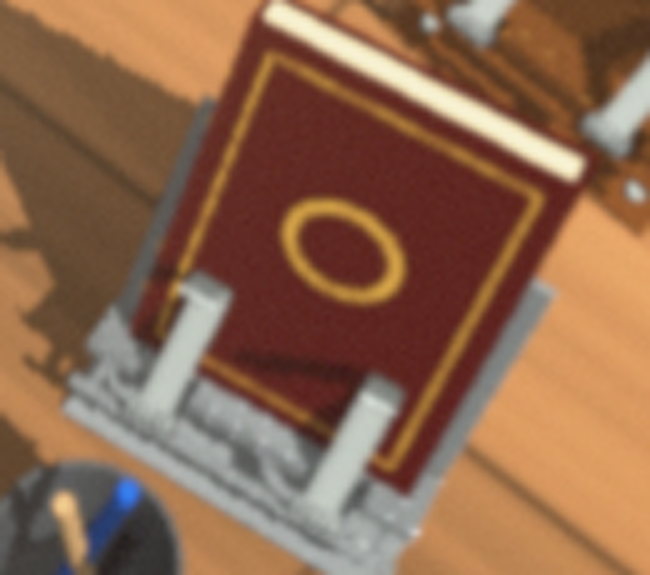

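View pics/a17t.png

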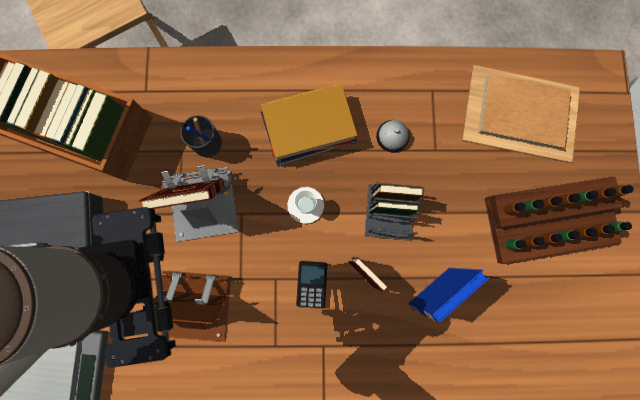

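The book stands flat (17.2°), about 1 mm off centre, with both clips in front of the cover at crop (205,290) and (380,390). No bystander has moved. One cross-check remains: the shelf height in the first cloud against the foot.

Run:
```python
from h import *
o=np.array([.6305,.2415,.032]);Y=np.radians(8.6);T=np.radians(17)
R=np.array([[np.cos(T)*np.cos(Y),np.cos(T)*np.sin(Y),np.sin(T)],[-np.sin(Y),np.cos(Y),0],[-np.sin(T)*np.cos(Y),-np.sin(T)*np.sin(Y),np.cos(T)]])
W=np.load('W0.npy');L=(W.reshape(-1,3)-o)@R.T
for x in range(4,44,4):
    q=L[(abs(L[:,1])<.028)&(L[:,0]>x/1e3)&(L[:,0]<(x+4)/1e3)&(L[:,2]<.05)&(L[:,2]>-.04)]
    print(x,len(q),np.percentile(q[:,2],[10,50,90]).round(4) if len(q) else '')
print(sense()['wrist_force'])
```

```text
4 83 [-0.0338  0.0112  0.0393]
8 97 [-0.0346 -0.0251  0.0116]
12 88 [-0.0357 -0.0308  0.0115]
16 66 [-0.0339  0.0102  0.0121]
20 42 [0.0087 0.0104 0.0127]
24 78 [-0.0389  0.0088  0.0116]
28 79 [-0.0391 -0.0359  0.0119]
32 32 [-0.0394 -0.0377  0.013 ]
36 82 [0.0077 0.0119 0.0159]
40 38 [-0.007  -0.0056 -0.0019]
[ 0.37383991  0.43632971 -0.60866418]
```

The shelf's top is at z of about 11 mm, and the foot (head at 205.8 minus 195) is also at about 11 mm, so it is seated. I'm handing in.

```bash
python3 -c "from station import finish_job;print(finish_job())"
```

```text
the job is handed in; nothing more can be done
None
```

The dark red book is on the grey stand, head up with its front cover to the customers, and both clips are holding it. I handed the job in at about 17.5 s of the 61 s allowed; no verdict is reported.

**How it went:** The tool cannot tilt, so I gripped the book by its head and leaned it in the jaws against the back plate, to about 17°. I then pushed it down behind both clips, let go and moved the arm clear.
- **Wedging:** opening the clips took up to about 18 N vertically at the wrist.
- **Rubbing:** sliding down behind them then took 10–15 N.
- **Bottoming:** I stopped when the push rose sharply to 24.6 N at the wrist. Of that I put about 10–12 N on the ledge.

**Last checks, from the pictures:**
- **Lean:** the book leans 17.2°, flat on the plate.
- **Centring:** it is about 1 mm off centre.
- **Seating:** its foot and the shelf both measure about 11 mm up the ledge.
- **Surroundings:** the bystanders moved less than 1 mm, and the gripper touches nothing.

**What disagreed or was not measured:**
- **Lean while pushing:** with the clips hiding part of the cover, the camera read only 14–15°. Pressing the head back met a hard stop and the reading after release was 17.2°, so I put the low values down to the hidden area.
- **Cover distance:** the cover measured about 22.5 mm from the plate instead of 20 mm. That is roughly within the calibration and fit error.
- **Not measured directly:** the clip angles and the ledge force after release. I inferred them from the pictures and the force readings.

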